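Sort the unloaded steriliser load

TASK

Sort this unloaded steriliser load. Stand each indicator vial down in the well of the small white reader whose collar matches its cap, set the sealed, blue-lidded container flat in the teal plastic clean tray, and lay the two unwrapped instruments, the needle holder and the tweezers, flat in the perforated steel tray for washing again, not touching one another. Keep the vials upright all the way.

Things in the scene. Friction and masses are not known exactly. Their poses are not given: they have to be found in the camera images.
- vial_red: Indicator vial with a red screw cap, standing upright in the blue rack. Loose, 14 g. White tube 13.6 mm in diameter and 55 mm long, cap 17.2 mm in diameter above it, 68 mm tall in all. Origin: centre of its underside, z up along the vial. Grip it by the cap, which spans 55 to 68 mm above the origin.
- vial_yellow: The same vial with a yellow cap.
- container: Sealed sterilisation container: small aluminium box with a dark blue lid, a round grey filter grid in the middle of the lid and a steel clasp at each end; it stays closed. Loose, 180 g. Starts on the green mat. 56 mm wide (x), 138 mm long (y; 145 mm over the clasps), 30 mm high, straight sides. Origin: centre of its underside, z up. Grip it across its width at the middle.
- needle_holder: Bare steel needle holder (scissor-like, two finger rings), lying on a green 2 mm mat, closed. Loose, 45 g, 143 mm long along its y: the straight shanks, 8 mm wide in x and 9 mm high, run from y = -72 to +50 mm, the two rings, together 52 mm wide in x and 5 mm high, from y = +40 to +70 mm. Origin: underside, on the shanks' centre line, z up. Grip it across the shanks near the origin.
- tweezers: Bare steel tweezers (no rings), lying flat, always closed. Loose, 30 g, 137 mm long along y, 7.5 mm high, 18 mm wide (x) about the middle, tapering to both ends. Starts on the green mat. Origin: underside, in the middle, z up. Grip it across its width at the origin.
- rack: Blue vial rack in which both vials start, 100 mm long (y), 32 mm wide (x), 33 mm high, fixed. The vials stand on its floor 4 mm up, 36 mm either side of the middle. Rack and readers stand on the sink counter, whose top is at z = 5 mm. Origin: centre of its underside.
- reader_red: Small white incubator reader, 90 (x) by 76 (y) by 34 mm, fixed, with a red funnel collar on top: rim 44 mm up, 33 mm wide inside, narrowing to 19 mm. Below it the round upright well, 19 mm wide, axis at x = +12 mm, y = 0, floor at z = 6 mm. Origin: centre of its underside; x points from the dark display to the well. A seated vial's top is 74 mm up.
- reader_yellow: The same reader with a yellow funnel collar.
- wash_tray: Perforated open tray of bare steel, fixed, inside 282 mm (x) by 144 mm (y), walls 2 mm thick and 36 mm high, floor 2 mm thick. Origin: centre of its underside. Both instruments fit side by side, lying along x.
- clean_tray: Teal plastic open tray, fixed, inside 238 mm (x) by 146 mm (y), walls 3 mm thick and 32 mm high, floor 3 mm thick, a small grip at each end. Origin: centre of its underside. The container fits lying along x.

How it is judged (in metres and radians):
At the end, for the whole second after the job is handed in: Each vial stands in the well of its colour (5 mm sideways, 5 mm off the floor, tilt under 14 degrees). Container in the clean tray, needle holder and tweezers in the wash tray: within the walls, flat (tilt under 6 degrees), at most 5 mm off the floor, the two tools not touching. All at rest (x of vial_red in the frame of reader_red between 0.007 and 0.017 m and y of vial_red in the frame of reader_red between -0.005 and 0.005 m and z of vial_red in the frame of reader_red below 0.011 m and angle between each of vial_red, vial_yellow's own z axis and vertical below 0.25 rad and linear speed of each of vial_red, vial_yellow, container, needle_holder, tweezers below 0.02 m/s and x of vial_yellow in the frame of reader_yellow between 0.007 and 0.017 m and y of vial_yellow in the frame of reader_yellow between -0.005 and 0.005 m and z of vial_yellow in the frame of reader_yellow below 0.011 m and x of container in the frame of clean_tray between -0.118 and 0.118 m and y of container in the frame of clean_tray between -0.072 and 0.072 m and z of container in the frame of clean_tray between -0.002 and 0.008 m and angle between each of container, needle_holder, tweezers's own z axis and vertical below 0.1 rad and x of needle_holder in the frame of wash_tray between -0.14 and 0.14 m and y of needle_holder in the frame of wash_tray between -0.071 and 0.071 m and z of needle_holder in the frame of wash_tray between -0.002 and 0.007 m and x of tweezers in the frame of wash_tray between -0.14 and 0.14 m and y of tweezers in the frame of wash_tray between -0.071 and 0.071 m and z of tweezers in the frame of wash_tray between -0.002 and 0.007 m and contact force between needle_holder and tweezers below 0.02 N).
It fails at once if the red-capped vial tips more than 35 degrees (angle between vial_red's own z axis and vertical above 0.61 rad).
It fails at once if the yellow-capped vial tips more than 35 degrees (angle between vial_yellow's own z axis and vertical above 0.61 rad).
It also fails if it takes over 120 s, if anything falls off the work surface, if the arm or the gripper's body presses on something with over 40 N, if the wrist force passes 120 N, or if a joint passes its speed limit or range.

ROBOT

A 6-joint arm with a two-finger parallel gripper is mounted at the origin on a cart in front of the work surface, level with it; the furniture and walls round the work are solid. World frame = base frame: x ahead of the robot, y to its left, z up, the work surface at z = 0. Lengths are in m, angles in degrees, forces in N, time in s.
With the tool pointing down it reaches from about 0.375 to 0.9 m from the base axis. Payload 3.1 kg.
Tool frame: the origin (TCP) lies on the centre line of the jaws, within the pads' length; the fingertips stand 17 mm ahead of it and the grasp point (between the pads) lies 2 mm behind it; z points along the fingers, y is the line along which they close (so a half turn about z gives the same grasp; the last joint's range is limited). The gripper opens to 87 mm and grips with 3 to 60 N. Pads are 19 mm wide; open, the fingers measure 117 mm over their backs; the gripper's body (75 mm by 190 mm) begins 51 mm behind the grasp point.
Start: joints at [65.346, 30.224, 82.088, -0, 67.689, -10.227], TCP at [0.156, 0.605, 0.24] pointing down, gripper open.
Joint ranges: [-176.69, 176.69], [-43.24, 126.21], [12.49, 139.97], [-82, 262], [0, 151.66], [-163.58, 163.58]. Speed limits (degrees/s): [159.86, 159.86, 180, 180, 180, 180].

INTERFACE

Orientations are given as a 3x3 rotation matrix whose columns are the frame's x, y, z axes.
In Python, from rig import bot, imaging, finder gives the robot as it stands. The module is installed in compiled form; this text tells all that it offers.
- The arm moves only by the tool play_rows, never from a script. Its argument "motion" is a list that holds one entry, the list of rows, each a list of 6 numbers: the shift along the tool's x, y, z in m, then the turn, a rotation vector about the tool's x, y, z in degrees. In form: [[[dx, dy, dz, wx, wy, wz], ...]]. A call has 1 to 8 rows; each row is the pose to reach, as a shift and turn from the pose commanded when the call began, along the tool's axes at that moment; what a row does not reach only later rows make up. A row lasts 1/12 s, in which the tool goes at most 41.7 mm and 7.16 degrees, less where a joint would pass 70% of its speed; a pose out of reach is approached as far as the arm can. A call with a gripper value outside its range is refused whole. "fingers" is the finger opening in m, from 0 to 0.087, set as the call begins (left out, the last holds). The fingers move at their own pace and stop on an object; the grip force is fixed at half the most. Time passes only in rows, so rows that repeat a pose let the fingers close. It gives the time, the measured TCP pose, the force, the opening and the grip force at its end, in the units of the state.
- bot.read_state(): the state, without advancing time (a new reading comes with each control period).
- imaging.capture(name): name is "scene" or "top" or "wrist"; returns a dict with "frame" (384x512x3 uint8, red, green, blue), "camera_matrix" (3x3 intrinsics, pixels), "R" (3x3) and "t" (3): a world point X has camera coordinates R X + t. Camera axes: x right, y down, z forward; pixel columns grow to the right and rows downward; lengths in m; the calibration is good to about 2 mm. A picture is of the moment at which its call begins. There is no depth.
- bot.hand_in(): hands the job in; it is judged then, once.
Trained networks look in the newest picture that a camera, given by its name, has taken for a name from the list of things; names that differ only in an ending like _2 or _b are one class to them, and where a whole thing is asked for, a point or a joint stands for the part that bears it (a point fixed in the world has none). Each returns a list of dicts, best first, with "confidence" (0 to 1); they miss things now and then, are a little off and sometimes report something else, mostly with a low value. They report only what shows in the picture. A call takes as long as a camera call.
- finder.recognise(camera, name): "at" ([x, y, z] in m, in world coordinates, good to about 4 mm: the middle of the surface that is visible of it).
- finder.outline_of(camera, name): "pixels" (384x512 bool, what is visible of it).
The state is a dict: "time_s": time; "joint_positions": joint angles; "qvel": joint speeds; "tau": joint torques, N m; "position": TCP position; "tcp_rot": TCP orientation; "force": force on the tool from outside, world axes, zero at the start; "moment": the same for the moment, N m; "opening": opening from 0.0 (shut) to 1.0 (fully open); "grasp_force": force on a finger pad.
Only numpy, scipy, OpenCV 4.12 (cv2) and the standard library are available. Lean on these libraries where they do the work, as an engineer would, in place of code of your own. Each camera call takes 0.05 s, during which the arm holds its last target. There are 200 camera calls.

## Working session

There is one attempt and no reset: what is moved stays moved. The work goes in short steps, Python scripts to look and compute and a tool call to move; the robot and the scene stay as the last step left them, time stands still between calls to the robot, and variables do not carry over. Pictures are saved under pics/ and viewed, at most 14 in all, crops included, and the job is handed in when it is done.

Besides the shell and the picture viewer there is one more tool, called after "Request:" as name(argument=value, ...), one argument or row to a line, values as JSON. play_rows: Moves the arm, as the interface text tells. Its arguments: {"type":"object","properties":{"motion":{"type":"array"},"fingers":{"type":"number"}},"required":["motion"]}

```bash
mkdir -p pics; cat > h.py <<'E'
from rig import bot, imaging, finder
import numpy as np, cv2
def shot(c,fn=None):
    d=imaging.capture(c)
    if fn: cv2.imwrite('pics/'+fn,d['frame'][:,:,::-1])
    return d
def ray(d,uv):
    K,R,t=[np.array(d[k],float) for k in('camera_matrix','R','t')]
    o=-R.T@t; v=R.T@np.linalg.inv(K)@np.array([uv[0],uv[1],1.]); return o,v
def at_z(d,uv,z):
    o,v=ray(d,uv); return o+v*(z-o[2])/v[2]
def tri(obs): # list of (d,uv)
    A=np.zeros((3,3));b=np.zeros(3)
    for d,uv in obs:
        o,v=ray(d,uv); v=v/np.linalg.norm(v); P=np.eye(3)-np.outer(v,v); A+=P;b+=P@o
    return np.linalg.solve(A,b)
def proj(d,X):
    K,R,t=[np.array(d[k],float) for k in('camera_matrix','R','t')]
    p=K@(R@np.array(X,float)+t); return p[:2]/p[2]
E
python3 - <<'E'
from h import *
np.set_printoptions(precision=4,suppress=True)
s=bot.read_state(); print({k:np.round(v,3).tolist() for k,v in s.items()})
names='vial_red vial_yellow container needle_holder tweezers rack reader_red reader_yellow wash_tray clean_tray'.split()
for c in('scene','top'):
    d=shot(c,c+'0.png'); print(c,'pos',ray(d,(0,0))[0])
    for n in names:
        r=finder.recognise(c,n)
        print(c,n,[(np.round(q['at'],3).tolist(),round(q['confidence'],2)) for q in r[:2]])
shot('wrist','wrist0.png')
E
```

```text
{'time_s': 0.0, 'joint_positions': [65.347, 30.28, 82.157, -0.0, 67.689, -10.227], 'qvel': [-0.083, -0.043, 0.015, 0.091, -0.039, -0.02], 'tau': [0.001, -44.005, -17.659, 0.064, 0.058, -0.0], 'position': [0.155, 0.605, 0.239], 'tcp_rot': [[-0.968, 0.249, -0.001], [0.249, 0.968, -0.002], [0.0, -0.002, -1.0]], 'force': [-0.555, 0.427, 0.336], 'moment': [-0.021, 0.003, -0.028], 'grasp_force': 0.0, 'opening': 1.001}
scene pos [-0.1739 -1.0716  0.7293]
scene vial_red [([0.438, 0.097, 0.056], 0.43)]
scene vial_yellow [([0.44, 0.023, 0.062], 0.64), ([0.505, -0.472, 0.004], 0.35)]
scene container [([0.458, -0.17, 0.033], 0.96), ([0.421, -0.068, 0.007], 0.29)]
scene needle_holder [([0.421, -0.067, 0.006], 0.45)]
scene tweezers [([0.446, -0.246, 0.008], 0.71)]
scene rack [([0.438, 0.055, 0.022], 0.5)]
scene reader_red [([0.416, 0.258, 0.036], 0.76)]
scene reader_yellow [([0.42, 0.155, 0.042], 0.85)]
scene wash_tray [([0.664, -0.179, 0.004], 0.68)]
scene clean_tray [([0.503, -0.469, 0.002], 0.96), ([0.454, -0.168, 0.03], 0.67)]
top pos [ 0.2854 -0.0931  1.3857]
top vial_red [([0.435, 0.103, 0.075], 0.5)]
top vial_yellow []
top container [([0.46, -0.156, 0.029], 0.71)]
top needle_holder [([0.426, -0.057, 0.007], 0.44)]
top tweezers []
top rack [([0.437, 0.066, 0.035], 0.85), ([0.505, -0.465, 0.004], 0.49)]
top reader_red [([0.429, 0.275, 0.042], 0.69)]
top reader_yellow [([0.435, 0.171, 0.041], 0.6)]
top wash_tray [([0.656, -0.183, 0.0], 0.68)]
top clean_tray [([0.504, -0.462, 0.004], 0.94)]
```

View pics/scene0.png

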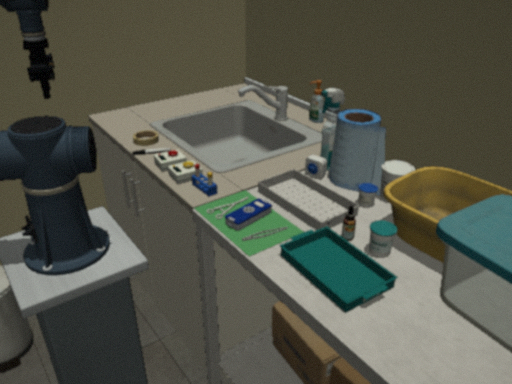

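View pics/top0.png

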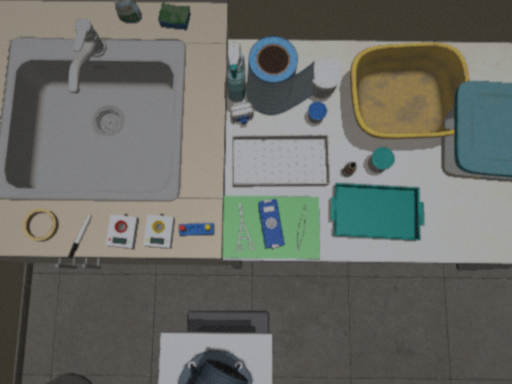

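View pics/wrist0.png

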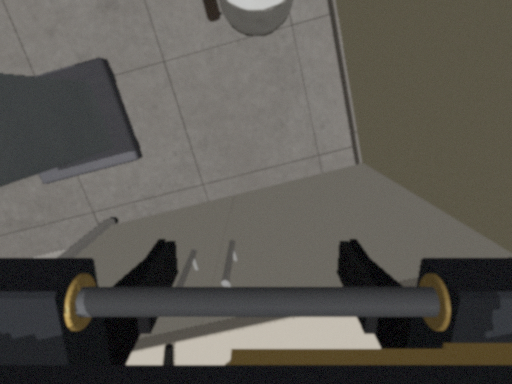

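The pictures show both readers (top view: red collar 121,226; yellow 158,226), the rack (197,229, with red cap at 183 and yellow at 207) and the mat with the needle holder (242,228), container (271,224) and tweezers (302,228). The wash tray is at (280,161) and the clean tray at (377,212). The wrist view shows only floor.

```bash
cat >> h.py <<'E'
np.set_printoptions(precision=4,suppress=True)
def goto(p,ang,s=None):
    """rows shift for target TCP p, tool down, y-dir angle ang deg"""
    s=s or bot.read_state(); R=np.array(s['tcp_rot'],float); P=np.array(s['position'])
    a=np.radians(ang); y=np.array([np.cos(a),np.sin(a),0]); z=np.array([0,0,-1.]); x=np.cross(y,z)
    T=np.c_[x,y,z]; w=cv2.Rodrigues(R.T@T)[0].ravel()
    return np.r_[R.T@(np.array(p)-P),np.degrees(w)]
E
python3 - <<'E'
from h import *
d=shot('wrist'); s=bot.read_state(); R=np.array(s['tcp_rot'])
print(d['camera_matrix'],'\n',R.T@(ray(d,(0,0))[0]-s['position']),'\n',np.array(d['R'])@R)
print(goto([0.36,0.1,0.27],90)); print(goto([0.36,0.2,0.27],90))
d=shot('top');print(d['camera_matrix'])
E
```

```text
[[331.7156   0.     257.079 ]
 [  0.     331.7156 201.2945]
 [  0.       0.       1.    ]] 
 [ 0.0808  0.0019 -0.1437] 
 [[-0.0001  1.      0.0008]
 [-0.955   0.0001 -0.2966]
 [-0.2966 -0.0008  0.955 ]]
[ -0.3238  -0.4385  -0.0304   0.0013   0.0008 -14.4255]
[ -0.2989  -0.3416  -0.0304   0.0013   0.0008 -14.4255]
[[469.5248   0.     251.63  ]
 [  0.     469.5248 193.1954]
 [  0.       0.       1.    ]]
```

Request:
play_rows(
  motion=[
    [[-0.236,-0.209,-0.061,0,0,-14.4],[-0.236,-0.209,-0.061,0,0,-14.4],[-0.236,-0.209,-0.061,0,0,-14.4],[-0.236,-0.209,-0.061,0,0,-14.4],[-0.236,-0.209,-0.061,0,0,-14.4],[-0.236,-0.209,-0.061,0,0,-14.4],[-0.236,-0.209,-0.061,0,0,-14.4],[-0.236,-0.209,-0.061,0,0,-14.4]],
  ],
)

```text
time_s: 1.92
position: [0.3336, 0.3418, 0.3014]
tcp_rot: [[-1.0, 0.002, 0.002], [0.002, 1.0, -0.0], [-0.002, -0.0, -1.0]]
force: [0.2, 0.5, 0.1]
opening: 0.997
grasp_force: 0.0
```

Request:
play_rows(
  motion=[
    [[-0.119,-0.174,0,0,0,0],[-0.119,-0.174,0,0,0,0],[-0.119,-0.174,0,0,0,0],[-0.119,-0.174,0,0,0,0],[-0.119,-0.174,0,0,0,0],[-0.119,-0.174,0,0,0,0],[-0.119,-0.174,0,0,0,0],[-0.119,-0.174,0,0,0,0]],
  ],
)

```text
time_s: 2.58
position: [0.4506, 0.17, 0.3004]
tcp_rot: [[-1.0, 0.002, -0.001], [0.002, 1.0, 0.001], [0.001, 0.001, -1.0]]
force: [0.2, -0.6, 0.0]
opening: 1.002
grasp_force: 0.0
```

```bash
cat >> h.py <<'E'
import pickle,os
def save(key,d,extra=None):
    f='obs.pkl'; o=pickle.load(open(f,'rb')) if os.path.exists(f) else {}
    o[key]=(d,extra); pickle.dump(o,open(f,'wb'))
def look(key,names,cam='wrist',fn=None):
    d=shot(cam,fn); ex={}
    for n in names:
        r=finder.outline_of(cam,n)
        for q in r[:2]:
            m=np.array(q['pixels']); ys,xs=np.nonzero(m)
            if len(xs)==0: continue
            print(key,n,round(q['confidence'],2),'c',xs.mean().round(1),ys.mean().round(1),'bb',xs.min(),xs.max(),ys.min(),ys.max(),'n',len(xs))
        ex[n]=r
    save(key,d,ex); return d,ex
E
python3 - <<'E'
from h import *
s=bot.read_state(); print(s['time_s'],s['position'],s['tcp_rot'])
look('A',['vial_red','vial_yellow','reader_red','reader_yellow','rack'],fn='wA.png')
E
```

```text
2.5833 [0.4506 0.17   0.3004] [[-1.      0.0018 -0.0011]
 [ 0.0018  1.      0.0006]
 [ 0.0011  0.0006 -1.    ]]
A vial_red 0.74 c 196.8 163.3 bb 188 205 154 172 n 229
A vial_yellow 0.81 c 136.4 165.4 bb 125 149 157 174 n 308
A reader_red 0.64 c 343.8 151.4 bb 307 383 112 191 n 4940
A reader_yellow 0.9 c 258.7 152.6 bb 227 293 114 193 n 4660
A rack 0.57 c 175.1 157.7 bb 131 215 143 175 n 1951
```

View pics/wA.png

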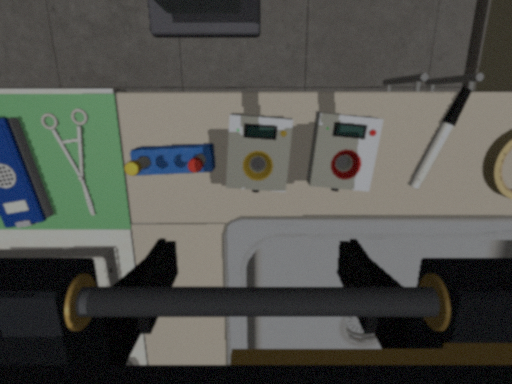

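View A shows the caps (red 195,165; yellow 132,168) and the collars (red 346,164; yellow 258,165). Next I take a second view for height.

Request:
play_rows(
  motion=[
    [[0,-0.15,0,0,0,0],[0,-0.15,0,0,0,0],[0,-0.15,0,0,0,0],[0,-0.15,0,0,0,0],[0,-0.15,0,0,0,0],[0,-0.15,0,0,0,0]],
  ],
)

```text
time_s: 3.38
position: [0.451, 0.0197, 0.3006]
tcp_rot: [[-1.0, 0.003, 0.0], [0.003, 1.0, 0.0], [-0.0, 0.0, -1.0]]
force: [0.3, 0.7, -0.2]
opening: 0.998
grasp_force: 0.0
```

```bash
cat >> h.py <<'E'
def blobs(img,col,minn=40):
    h=cv2.cvtColor(img,cv2.COLOR_RGB2HSV).astype(int); H,S,V=h[...,0],h[...,1],h[...,2]
    m={'red':((H<8)|(H>172))&(S>150)&(V>60),'yellow':(H>20)&(H<32)&(S>150)&(V>90)}[col]
    n,l,st,c=cv2.connectedComponentsWithStats(m.astype(np.uint8))
    out=[]
    for i in range(1,n):
        if st[i,4]<minn: continue
        pts=np.argwhere(l==i)[:,::-1].astype(np.float32)
        hull=cv2.convexHull(pts); e=cv2.fitEllipse(hull) if len(hull)>=5 else (c[i],(0,0),0)
        out.append((st[i,4],np.round(c[i],1),np.round(e[0],1),np.round(e[1],1)))
    return out
E
python3 - <<'E'
from h import *
look('B',['vial_red','vial_yellow','reader_red','reader_yellow','rack','needle_holder','container','tweezers'],fn='wB.png')
o=pickle.load(open('obs.pkl','rb'))
for k in 'AB':
    for c in('red','yellow'): print(k,c,blobs(o[k][0]['frame'],c))
E
```

```text
B vial_red 0.82 c 325.0 162.0 bb 314 335 153 171 n 276
B vial_yellow 0.78 c 264.0 164.7 bb 257 271 156 173 n 199
B reader_red 0.76 c 462.3 150.3 bb 419 509 111 190 n 5440
B reader_yellow 0.92 c 377.8 151.4 bb 340 417 113 190 n 5039
B rack 0.61 c 291.5 157.0 bb 252 333 143 174 n 1827
B rack 0.38 c 186.1 148.5 bb 159 203 109 213 n 671
B needle_holder 0.81 c 186.6 147.5 bb 158 204 108 214 n 808
B container 0.56 c 124.0 170.3 bb 86 159 116 226 n 5224
B tweezers 0.73 c 61.0 157.5 bb 53 69 113 211 n 610
A red [(np.int32(284), array([346.6, 166.1]), array([345.4, 164.1]), array([26.1, 28.2])), (np.int32(136), array([194.8, 164.5]), array([194.8, 164.5]), array([12.5, 13.4]))]
A yellow [(np.int32(194), array([254. , 169.5]), array([257.3, 165.3]), array([26.8, 27.6])), (np.int32(113), array([131.6, 167.9]), array([131.5, 167.7]), array([11.3, 13.3]))]
B red [(np.int32(326), array([473., 164.]), array([469.4, 163. ]), array([24.9, 30.1])), (np.int32(139), array([326.8, 163.9]), array([326.8, 163.8]), array([12.9, 13.2]))]
B yellow [(np.int32(266), array([384.5, 165.5]), array([381.4, 164.2]), array([25. , 28.2])), (np.int32(117), array([263.8, 167.2]), array([263.7, 167.1]), array([11.5, 12.4]))]
```

View pics/wB.png

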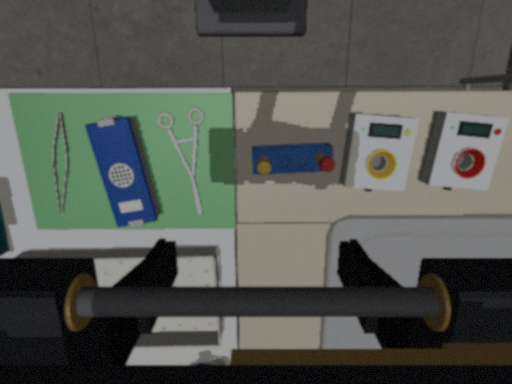

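View B shows both caps (264,167 and 327,164), both collars (381,164 and 469,163), the needle holder (rings 165–196,118; tip 200,214), the container (122,172) and the tweezers (61,160).

```bash
python3 - <<'E'
from h import *
o=pickle.load(open('obs.pkl','rb')); A,B=o['A'][0],o['B'][0]
for n,a,b in [('capR',(194.8,164.5),(326.8,163.8)),('capY',(131.5,167.7),(263.7,167.1)),('colR',(345.4,164.1),(469.4,163)),('colY',(257.3,165.3),(381.4,164.2))]:
    print(n,tri([(A,a),(B,b)]), at_z(A,a,.049),at_z(B,b,.049),at_z(A,a,.077),at_z(B,b,.077))
# oriented boxes on mat from outlines in B
for n,z in (('needle_holder',.008),('container',.032),('tweezers',.008)):
    m=np.array(o['B'][1][n][0]['pixels']); p=np.argwhere(m)[:,::-1]
    w=np.array([at_z(B,q,z)[:2] for q in p]).astype(np.float32)
    (c,sz,an)=cv2.minAreaRect(w*1000); print(n,c,sz,an, w.mean(0), cv2.boxPoints((c,sz,an)).round(0).tolist())
E
```

```text
capR [0.442  0.1005 0.0708] [0.4461 0.0963 0.049 ] [0.4462 0.1051 0.049 ] [0.4407 0.1017 0.077 ] [0.4409 0.0992 0.077 ]
capY [0.4452 0.0286 0.0725] [0.4498 0.0195 0.049 ] [0.4501 0.029  0.049 ] [0.4442 0.0303 0.077 ] [0.4444 0.0285 0.077 ]
colR [0.4463 0.2786 0.0462] [0.4459 0.2779 0.049 ] [0.4457 0.2768 0.049 ] [0.4406 0.2704 0.077 ] [0.4404 0.2587 0.077 ]
colY [0.4474 0.1717 0.0471] [0.4472 0.1717 0.049 ] [0.4469 0.171  0.049 ] [0.4417 0.1717 0.077 ] [0.4415 0.1604 0.077 ]
needle_holder (448.26629638671875, -56.61737060546875) (142.58570861816406, 57.9864501953125) 20.037349700927734 [ 0.433  -0.0713] [[371.0, -54.0], [391.0, -108.0], [525.0, -59.0], [505.0, -5.0]]
container (461.488525390625, -146.34524536132812) (143.2349395751953, 62.52834701538086) 10.029264450073242 [ 0.4582 -0.1472] [[386.0, -128.0], [396.0, -190.0], [537.0, -165.0], [527.0, -103.0]]
tweezers (453.6517028808594, -240.04263305664062) (20.968021392822266, 134.2233428955078) 80.29810333251953 [ 0.4456 -0.2387] [[386.0, -239.0], [518.0, -262.0], [522.0, -241.0], [389.0, -218.0]]
```

Request:
play_rows(
  motion=[
    [[0.0095,0.0806,0.12,0,0,0],[0.0095,0.0806,0.16,0,0,0],[0.0095,0.0806,0.16,0,0,0],[0.0095,0.0806,0.16,0,0,0],[0.0095,0.0806,0.16,0,0,0],[0.0095,0.0806,0.16,0,0,0],[0.0095,0.0806,0.16,0,0,0],[0.0095,0.0806,0.16,0,0,0]],
  ],
  fingers=0.05,
)

```text
time_s: 4.5
position: [0.4429, 0.1004, 0.1415]
tcp_rot: [[-1.0, 0.0, 0.003], [0.0, 1.0, -0.0], [-0.003, -0.0, -1.0]]
force: [-0.0, 0.1, 0.9]
opening: 0.583
grasp_force: 0.0
```

```bash
python3 - <<'E'
from h import *
d=shot('wrist','wC.png'); print(goto([0.4415,0.1003,0.071],90)); print(blobs(d['frame'],'red'),proj(d,[.4415,.1003,.0705]))
for q in blobs(d['frame'],'red'): print(at_z(d,q[1],.072))
E
```

```text
[ 0.0019  0.0001  0.0709 -0.0131  0.2095 -0.0442]
[(np.int32(947), array([493.7, 215. ]), array([489.5, 213. ]), array([39.7, 49.8])), (np.int32(433), array([255.4, 218.6]), array([255.2, 218.5]), array([22.4, 24.4]))] [254.9378 218.1908]
[0.4386 0.263  0.072 ]
[0.4412 0.1006 0.072 ]
```

Request:
play_rows(
  motion=[
    [[0.001,0,0.02,0,0,0],[0.0015,0,0.04,0,0,0],[0.0015,0,0.055,0,0,0],[0.0015,0,0.065,0,0,0],[0.0015,0,0.07,0,0,0],[0.0015,0,0.07,0,0,0]],
  ],
)

```text
time_s: 5.05
position: [0.4408, 0.1001, 0.0709]
tcp_rot: [[-1.0, 0.001, 0.001], [0.001, 1.0, -0.0], [-0.001, -0.0, -1.0]]
force: [-0.7, 0.6, -1.3]
opening: 0.574
grasp_force: 0.0
```

Request:
play_rows(
  motion=[
    [[0,0,0,0,0,0],[0,0,0,0,0,0],[0,0,0,0,0,0],[0,0,0,0,0,0],[0,0,0,0,0,0],[0,0,0,0,0,0]],
  ],
  fingers=0.005,
)

```text
time_s: 5.55
position: [0.4402, 0.1007, 0.0708]
tcp_rot: [[-1.0, 0.0, 0.001], [0.0, 1.0, -0.0], [-0.001, -0.0, -1.0]]
force: [-0.6, 0.2, 0.1]
opening: 0.205
grasp_force: 0.0
```

Request:
play_rows(
  motion=[
    [[0,0,0,0,0,0],[0,0,0,0,0,0],[0,0,-0.01,0,0,0],[0,0,-0.03,0,0,0],[0,0,-0.05,0,0,0],[0,0,-0.07,0,0,0],[0,0,-0.08,0,0,0],[0,0,-0.08,0,0,0]],
  ],
)

```text
time_s: 6.22
position: [0.4413, 0.1007, 0.1524]
tcp_rot: [[-1.0, 0.0, 0.005], [0.0, 1.0, -0.0], [-0.005, -0.0, -1.0]]
force: [0.7, 0.2, -0.1]
opening: 0.181
grasp_force: 30.0
```

Request:
play_rows(
  motion=[
    [[-0.0045,0.02,0,0,0,0],[-0.0045,0.05,0,0,0,0],[-0.0045,0.08,0,0,0,0],[-0.0045,0.11,0,0,0,0],[-0.0045,0.14,0,0,0,0],[-0.0045,0.165,0,0,0,0],[-0.0045,0.177,0,0,0,0],[-0.0045,0.177,0,0,0,0]],
  ],
)

```text
time_s: 6.88
position: [0.4442, 0.2795, 0.1497]
tcp_rot: [[-1.0, -0.003, -0.001], [-0.003, 1.0, 0.0], [0.001, 0.0, -1.0]]
force: [0.7, -1.2, -0.1]
opening: 0.184
grasp_force: 30.0
```

```bash
python3 - <<'E'
from h import *
d=shot('wrist','wD.png'); s=bot.read_state(); print(s['position'],s['opening'],s['grasp_force'],s['force'])
for q in blobs(d['frame'],'red',100): print(q,at_z(d,q[1],.15),at_z(d,q[2],.049))
E
```

```text
[0.444  0.2779 0.1497] 0.18010362633016147 29.97744658961892 [ 0.6146  0.0264 -0.5125]
(np.int32(714), array([253.9, 207.9]), array([254.2, 208.5]), array([41.6, 44. ])) [0.4115 0.2793 0.15  ] [0.4455 0.2786 0.049 ]
(np.int32(880), array([257.2, 272.4]), array([257.3, 274.6]), array([34.1, 38.3])) [0.4444 0.2809 0.15  ] [0.5032 0.2812 0.049 ]
```

View pics/wD.png

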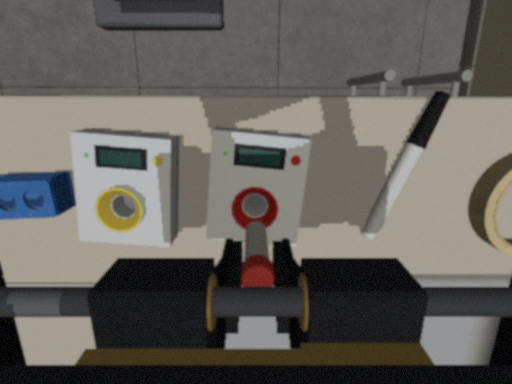

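The red vial hangs upright in the jaws at (257,260), and the red collar is right below it at (254,208). I lower it now.

Request:
play_rows(
  motion=[
    [[-0.0005,0.0005,0.02,0,0,0],[-0.0005,0.0005,0.035,0,0,0],[-0.0005,0.0005,0.045,0,0,0],[-0.0005,0.0005,0.055,0,0,0],[-0.0005,0.0005,0.065,0,0,0],[-0.0005,0.0005,0.072,0,0,0],[-0.0005,0.0005,0.075,0,0,0],[-0.0005,0.0005,0.075,0,0,0]],
  ],
)

```text
time_s: 7.6
position: [0.4449, 0.2778, 0.0749]
tcp_rot: [[-1.0, 0.001, -0.001], [0.001, 1.0, -0.001], [0.001, -0.001, -1.0]]
force: [-0.2, 1.0, 0.1]
opening: 0.179
grasp_force: 30.0
```

```bash
python3 - <<'E'
from h import *
s=bot.read_state(); print(s['position'],s['opening'],s['grasp_force'],s['force'])
d=shot('wrist')
for q in blobs(d['frame'],'red',100): print(q,at_z(d,q[1],.077),at_z(d,q[2],.049))
E
```

```text
[0.4449 0.2778 0.0749] 0.17905686065151918 29.977398198097944 [-0.1997  1.0083  0.0849]
(np.int32(400), array([256.2, 230. ]), array([256.4, 235.5]), array([28.1, 52.5])) [0.4222 0.2788 0.077 ] [0.4369 0.2788 0.049 ]
(np.int32(943), array([257.4, 271.9]), array([257.1, 271.1]), array([35.3, 57. ])) [0.4438 0.2794 0.077 ] [0.4589 0.2792 0.049 ]
```

Request:
play_rows(
  motion=[
    [[0,0,0,0,0,0],[0,0,0,0,0,0],[0,0,0,0,0,0],[0,0,-0.015,0,0,0],[0,0,-0.035,0,0,0],[0,0,-0.06,0,0,0],[0,0,-0.075,0,0,0],[0,0,-0.075,0,0,0]],
  ],
  fingers=0.045,
)

```text
time_s: 8.32
position: [0.4473, 0.2791, 0.154]
tcp_rot: [[-1.0, 0.0, 0.007], [0.0, 1.0, 0.003], [-0.007, 0.003, -1.0]]
force: [0.7, -0.2, -1.0]
opening: 0.515
grasp_force: 0.0
```

Request:
play_rows(
  motion=[
    [[0,-0.249,-0.01,0,0,0],[0,-0.249,-0.01,0,0,0],[0,-0.249,-0.01,0,0,0],[0,-0.249,-0.01,0,0,0],[0,-0.249,-0.01,0,0,0],[0,-0.249,-0.01,0,0,0],[0,-0.249,-0.01,0,0,0],[0,-0.249,-0.01,0,0,0]],
  ],
  fingers=0.05,
)

```text
time_s: 8.98
position: [0.4451, 0.0269, 0.1602]
tcp_rot: [[-1.0, 0.006, -0.0], [0.006, 1.0, 0.0], [0.0, 0.0, -1.0]]
force: [0.5, 0.1, 0.4]
opening: 0.574
grasp_force: 0.0
```

```bash
python3 - <<'E'
from h import *
d=shot('wrist'); s=bot.read_state(); print(s['position'],s['opening'])
for c in ('red','yellow'):
  for q in blobs(d['frame'],c,100): print(c,q,at_z(d,q[1],.072),at_z(d,q[2],.049))
d=shot('top','topE.png')
print([(q['at'],q['confidence']) for q in finder.recognise('top','vial_red')])
E
```

```text
[0.4447 0.0285 0.1601] 0.5707577632497067
yellow (np.int32(727), array([437.9, 205.9]), array([433.5, 203.6]), array([36.9, 44.3])) [0.4411 0.1613 0.072 ] [0.4467 0.1705 0.049 ]
yellow (np.int32(302), array([257.6, 212.7]), array([257.7, 212.6]), array([18.8, 20. ])) [0.4455 0.0287 0.072 ] [0.4534 0.0287 0.049 ]
[]
```

Request:
play_rows(
  motion=[
    [[-0.0005,0,0.03,0,0,0],[-0.0005,0,0.05,0,0,0],[-0.0005,0,0.07,0,0,0],[-0.0005,0,0.082,0,0,0],[-0.0005,0,0.089,0,0,0],[-0.0005,0,0.089,0,0,0],[-0.0005,0,0.089,0,0,0]],
  ],
)

```text
time_s: 9.72
position: [0.4454, 0.0303, 0.0715]
tcp_rot: [[-1.0, -0.002, -0.001], [-0.002, 1.0, 0.0], [0.001, 0.0, -1.0]]
force: [1.1, 0.2, 1.0]
opening: 0.573
grasp_force: 0.0
```

Request:
play_rows(
  motion=[
    [[0,0,0,0,0,0],[0,0,0,0,0,0],[0,0,0,0,0,0],[0,0,0,0,0,0],[0,0,0,0,0,0],[0,0,0,0,0,0],[0,0,0,0,0,0],[0,0,0,0,0,0]],
  ],
  fingers=0.005,
)

```text
time_s: 10.38
position: [0.4457, 0.029, 0.0717]
tcp_rot: [[-1.0, 0.001, 0.0], [0.001, 1.0, -0.0], [-0.0, -0.0, -1.0]]
force: [-0.5, 0.1, 2.7]
opening: 0.185
grasp_force: 30.0
```

Request:
play_rows(
  motion=[
    [[0,0,-0.01,0,0,0],[0,0,-0.03,0,0,0],[0,0,-0.05,0,0,0],[0,0,-0.07,0,0,0],[0,0,-0.08,0,0,0],[0,0,-0.08,0,0,0]],
  ],
)

```text
time_s: 10.88
position: [0.4468, 0.0289, 0.1534]
tcp_rot: [[-1.0, 0.0, 0.005], [0.0, 1.0, -0.001], [-0.005, -0.001, -1.0]]
force: [-0.4, -0.4, -0.2]
opening: 0.185
grasp_force: 30.0
```

Request:
play_rows(
  motion=[
    [[-0.001,0.02,0,0,0,0],[-0.001,0.05,0,0,0,0],[-0.001,0.08,0,0,0,0],[-0.001,0.11,0,0,0,0],[-0.001,0.13,0,0,0,0],[-0.001,0.1425,0,0,0,0],[-0.001,0.1425,0,0,0,0],[-0.001,0.1425,0,0,0,0]],
  ],
)

```text
time_s: 11.55
position: [0.4459, 0.1718, 0.1507]
tcp_rot: [[-1.0, -0.001, -0.002], [-0.001, 1.0, -0.001], [0.002, -0.001, -1.0]]
force: [0.0, -0.3, -0.5]
opening: 0.186
grasp_force: 30.0
```

```bash
python3 - <<'E'
from h import *
d=shot('wrist','wF.png'); s=bot.read_state(); print(s['position'],s['opening'],s['grasp_force'])
for c in ('red','yellow'):
  for q in blobs(d['frame'],c,100): print(c,q,at_z(d,q[1],.072),at_z(d,q[2],.049))
E
```

```text
[0.446  0.1712 0.1508] 0.18279513413987494 29.963216688483953
red (np.int32(1047), array([397. , 211.1]), array([394.3, 209.1]), array([44.7, 49.9])) [0.4415 0.2722 0.072 ] [0.4477 0.2802 0.049 ]
yellow (np.int32(643), array([255.5, 206.3]), array([255.4, 207.6]), array([41.1, 43.7])) [0.4381 0.172  0.072 ] [0.4467 0.1718 0.049 ]
yellow (np.int32(753), array([257.3, 272.6]), array([257.4, 272.9]), array([30., 33.])) [0.4906 0.1734 0.072 ] [0.5037 0.1734 0.049 ]
```

View pics/wF.png

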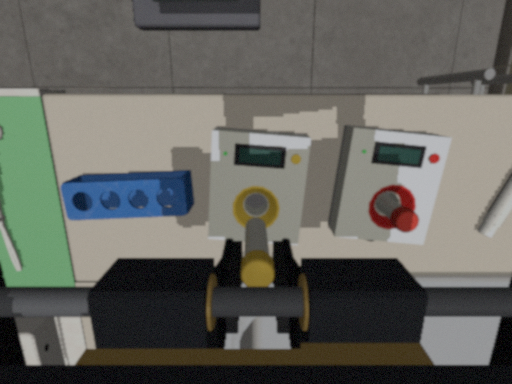

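View F shows the red vial standing in its collar (cap at 404,218) and the yellow vial above its own collar (255,207). I lower it, release, and move to look over the mat.

Request:
play_rows(
  motion=[
    [[0,0.0005,0.02,0,0,0],[0,0.0005,0.035,0,0,0],[0,0.0005,0.045,0,0,0],[0,0.0005,0.055,0,0,0],[0,0.0005,0.065,0,0,0],[0,0.0005,0.072,0,0,0],[0,0.0005,0.0755,0,0,0],[0,0.0005,0.0755,0,0,0]],
  ],
)

```text
time_s: 12.27
position: [0.4462, 0.1713, 0.0753]
tcp_rot: [[-1.0, 0.002, -0.002], [0.002, 1.0, -0.0], [0.002, -0.0, -1.0]]
force: [-1.5, -0.4, 0.2]
opening: 0.184
grasp_force: 30.0
```

Request:
play_rows(
  motion=[
    [[0,0,0,0,0,0],[0,0,0,0,0,0],[0,0,0,0,0,0],[0,0,-0.015,0,0,0],[0,0,-0.035,0,0,0],[0,0,-0.06,0,0,0],[0,0,-0.075,0,0,0],[0,0,-0.075,0,0,0]],
  ],
  fingers=0.045,
)

```text
time_s: 12.93
position: [0.4487, 0.1726, 0.1543]
tcp_rot: [[-1.0, -0.0, 0.007], [-0.0, 1.0, 0.001], [-0.007, 0.001, -1.0]]
force: [0.4, 0.5, -0.5]
opening: 0.513
grasp_force: 0.0
```

Request:
play_rows(
  motion=[
    [[-0.004,-0.26,-0.15,0,0,0],[-0.004,-0.26,-0.15,0,0,0],[-0.004,-0.26,-0.15,0,0,0],[-0.004,-0.26,-0.15,0,0,0],[-0.004,-0.26,-0.15,0,0,0],[-0.004,-0.26,-0.15,0,0,0],[-0.004,-0.26,-0.15,0,0,0],[-0.004,-0.26,-0.15,0,0,0]],
  ],
)

```text
time_s: 13.6
position: [0.4528, -0.0935, 0.3041]
tcp_rot: [[-1.0, 0.005, 0.007], [0.004, 1.0, -0.006], [-0.007, -0.006, -1.0]]
force: [0.8, 0.2, 1.1]
opening: 0.513
grasp_force: 0.0
```

```bash
python3 - <<'E'
from h import *
s=bot.read_state(); print(s['position'],s['opening'],s['force'])
look('C',['vial_yellow','vial_red','needle_holder','container','tweezers'])
d=pickle.load(open('obs.pkl','rb'))['C'][0]
for c in ('red','yellow'):
  for q in blobs(d['frame'],c,30): print(c,q,at_z(d,q[1],.079))
E
```

```text
[ 0.4528 -0.0935  0.3041] 0.513024718548114 [0.8092 0.1694 1.0703]
C vial_yellow 0.85 c 481.3 161.5 bb 463 499 152 171 n 486
C needle_holder 0.71 c 273.4 145.1 bb 247 292 105 208 n 816
C needle_holder 0.21 c 41.7 200.4 bb 0 90 140 257 n 9659
C container 0.69 c 211.9 166.6 bb 179 243 111 222 n 4764
C tweezers 0.92 c 147.5 146.4 bb 139 155 110 202 n 358
yellow (np.int32(97), array([481.7, 151.4]), array([480.7, 151.6]), array([ 7.9, 18.1])) [0.4313 0.1552 0.079 ]
yellow (np.int32(94), array([489.8, 164. ]), array([489.9, 164.1]), array([11. , 13.3])) [0.4454 0.167  0.079 ]
yellow (np.int32(92), array([473.2, 170. ]), array([472.4, 169.2]), array([ 7.6, 20.1])) [0.4522 0.1499 0.079 ]
```

Request:
play_rows(
  motion=[
    [[0,-0.12,0,0,0,0],[0,-0.12,0,0,0,0],[0,-0.12,0,0,0,0],[0,-0.12,0,0,0,0],[0,-0.12,0,0,0,0],[0,-0.12,0,0,0,0]],
  ],
)

```text
time_s: 14.4
position: [0.4499, -0.206, 0.2999]
tcp_rot: [[-1.0, -0.001, -0.002], [-0.001, 1.0, 0.003], [0.002, 0.003, -1.0]]
force: [0.5, 0.6, -0.1]
opening: 0.519
grasp_force: 0.0
```

```bash
python3 - <<'E'
from h import *
s=bot.read_state(); print(s['position'],s['opening'],s['force'])
look('D',['needle_holder','container','tweezers','clean_tray','wash_tray'],fn='wG.png')
o=pickle.load(open('obs.pkl','rb'))
for k in 'BCD':
  d=o[k][0]
  for n,z in (('needle_holder',.008),('container',.032),('tweezers',.007)):
    if not o[k][1].get(n): continue
    m=np.array(o[k][1][n][0]['pixels']); p=np.argwhere(m)[:,::-1]
    w=np.array([at_z(d,q,z)[:2] for q in p]).astype(np.float32)
    (c,sz,an)=cv2.minAreaRect(w*1000); print(k,n,np.round(c),np.round(sz),round(an,1), w.mean(0).round(3), cv2.boxPoints((c,sz,an)).round(0).tolist())
E
```

```text
[ 0.4499 -0.206   0.2999] 0.5190140042204273 [ 0.4719  0.6251 -0.1153]
D needle_holder 0.62 c 356.6 149.1 bb 332 378 109 215 n 1031
D container 0.77 c 297.0 171.9 bb 268 324 117 228 n 4737
D tweezers 0.69 c 235.9 124.8 bb 234 237 115 138 n 57
D clean_tray 0.67 c 79.8 201.4 bb 0 165 141 259 n 18427
D clean_tray 0.23 c 264.1 298.4 bb 170 375 247 349 n 7987
D wash_tray 0.83 c 263.4 298.4 bb 170 375 248 348 n 7805
B needle_holder [448. -57.] [143.  58.] 20.0 [ 0.433 -0.071] [[371.0, -54.0], [391.0, -108.0], [525.0, -59.0], [505.0, -5.0]]
B container [ 461. -146.] [143.  63.] 10.0 [ 0.458 -0.147] [[386.0, -128.0], [396.0, -190.0], [537.0, -165.0], [527.0, -103.0]]
B tweezers [ 454. -241.] [ 21. 135.] 80.3 [ 0.446 -0.239] [[386.0, -240.0], [518.0, -262.0], [522.0, -242.0], [389.0, -219.0]]
C needle_holder [450. -82.] [ 57. 138.] 85.9 [ 0.434 -0.072] [[379.0, -106.0], [517.0, -115.0], [521.0, -58.0], [383.0, -48.0]]
C container [ 461. -151.] [144.  58.] 10.4 [ 0.458 -0.151] [[385.0, -135.0], [395.0, -192.0], [537.0, -166.0], [527.0, -109.0]]
C tweezers [ 450. -242.] [ 20. 126.] 75.4 [ 0.436 -0.239] [[387.0, -235.0], [509.0, -267.0], [514.0, -248.0], [392.0, -216.0]]
D needle_holder [454. -73.] [142.  59.] 6.2 [ 0.433 -0.073] [[380.0, -51.0], [387.0, -109.0], [528.0, -94.0], [522.0, -36.0]]
D container [ 462. -153.] [145.  57.] 9.5 [ 0.459 -0.153] [[386.0, -137.0], [395.0, -194.0], [538.0, -170.0], [528.0, -113.0]]
D tweezers [ 404. -232.] [ 4. 29.] 89.0 [ 0.401 -0.231] [[389.0, -233.0], [418.0, -234.0], [418.0, -230.0], [389.0, -230.0]]
```

View pics/wG.png

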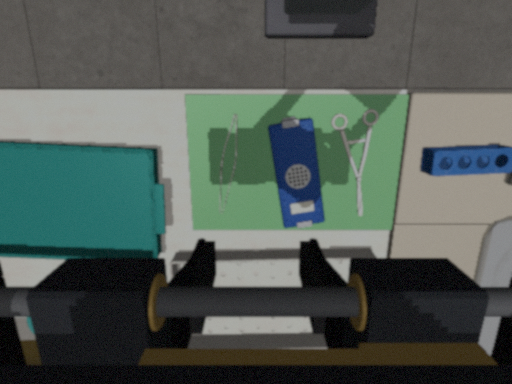

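View G shows the tweezers (ends at 235,115 and 223,210), the container (297,172), the needle holder (tip 360,214), the clean tray at left and the wash tray below. I go over the container and measure the tools meanwhile.

Request:
play_rows(
  motion=[
    [[-0.011,0.054,0.16,0,0,-9.5],[-0.011,0.054,0.16,0,0,-9.5],[-0.011,0.054,0.16,0,0,-9.5],[-0.011,0.054,0.16,0,0,-9.5],[-0.011,0.054,0.16,0,0,-9.5],[-0.011,0.054,0.16,0,0,-9.5],[-0.011,0.054,0.16,0,0,-9.5],[-0.011,0.054,0.16,0,0,-9.5]],
  ],
  fingers=0.08,
)

```text
time_s: 15.37
position: [0.4634, -0.1555, 0.1435]
tcp_rot: [[-0.986, -0.164, 0.005], [-0.164, 0.986, -0.003], [-0.004, -0.004, -1.0]]
force: [0.6, -0.1, 0.4]
opening: 0.907
grasp_force: 0.0
```

```bash
python3 - <<'E'
from h import *
o=pickle.load(open('obs.pkl','rb')); B,D=o['B'][0],o['D'][0]
for n,b,d in [('tip',(200,214),(360,214)),('ringL',(165,121),(340,122)),('ringR',(196,117),(371,118)),('tw_near',(61,113),(235,114)),('tw_far',(62,211),(223,210)),('filter',(121,175),(297,177))]:
    print(n,tri([(B,b),(D,d)]),at_z(D,d,.008),at_z(B,b,.008))
d,ex=look('E',['container'],fn='wH.png'); s=bot.read_state(); print(s['position'])
m=np.array(ex['container'][0]['pixels']); p=np.argwhere(m)[:,::-1]
w=np.array([at_z(d,q,.032)[:2] for q in p]).astype(np.float32)
(c,sz,an)=cv2.minAreaRect(w*1000); print(np.round(c),np.round(sz),round(an,1))
# grey filter disc: circle inside lid
E
```

```text
tip [ 0.5247 -0.0594  0.0045] [ 0.5225 -0.0606  0.008 ] [ 0.5244 -0.0588  0.008 ]
ringL [ 0.398  -0.0973  0.0062] [ 0.3977 -0.0977  0.008 ] [ 0.3981 -0.0968  0.008 ]
ringR [ 0.3931 -0.0574  0.0047] [ 0.3927 -0.0585  0.008 ] [ 0.3932 -0.0568  0.008 ]
tw_near [ 0.3881 -0.2325  0.0007] [ 0.3878 -0.2321  0.008 ] [ 0.3878 -0.2283  0.008 ]
tw_far [ 0.5187 -0.2514  0.006 ] [ 0.5166 -0.2511  0.008 ] [ 0.5195 -0.2504  0.008 ]
filter [ 0.4643 -0.153   0.0296] [ 0.4698 -0.1503  0.008 ] [ 0.4686 -0.162   0.008 ]
E container 0.64 c 260.5 192.2 bb 224 296 108 279 n 11305
[ 0.463  -0.1554  0.1435]
[ 462. -152.] [143.  55.] 9.9
```

View pics/wH.png

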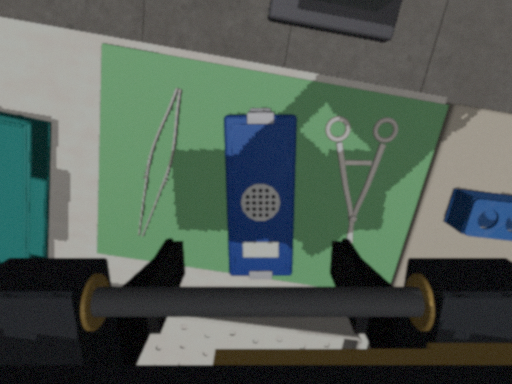

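View H shows the aligned lid with the filter at (260,203), the tweezers from (179,90) to (141,234), and the needle holder rings at (338,129) and (385,130). I descend and grip the container.

Request:
play_rows(
  motion=[
    [[0.0005,0.0035,0.03,0,0,0],[0.0005,0.0035,0.06,0,0,0],[0.0005,0.0035,0.085,0,0,0],[0.0005,0.0035,0.105,0,0,0],[0.0005,0.0035,0.114,0,0,0],[0.0005,0.0035,0.1175,0,0,0],[0.0005,0.0035,0.1175,0,0,0]],
  ],
)

```text
time_s: 16.05
position: [0.4609, -0.1512, 0.024]
tcp_rot: [[-0.986, -0.164, 0.001], [-0.164, 0.986, -0.001], [-0.001, -0.001, -1.0]]
force: [0.5, -0.7, 1.4]
opening: 0.923
grasp_force: 0.0
```

Request:
play_rows(
  motion=[
    [[0,0,0,0,0,0],[0,0,0,0,0,0],[0,0,0,0,0,0],[0,0,0,0,0,0],[0,0,0,0,0,0],[0,0,0,0,0,0]],
  ],
  fingers=0.045,
)

```text
time_s: 16.55
position: [0.4612, -0.1511, 0.0243]
tcp_rot: [[-0.986, -0.165, 0.002], [-0.165, 0.986, -0.001], [-0.002, -0.002, -1.0]]
force: [-0.3, -1.0, 6.4]
opening: 0.642
grasp_force: 30.0
```

Request:
play_rows(
  motion=[
    [[0,0,0,0,0,0],[0,0,-0.01,0,0,0],[0,0,-0.03,0,0,0],[0,0,-0.05,0,0,0],[0,0,-0.08,0,0,0],[0,0,-0.1,0,0,0],[0,0,-0.12,0,0,0],[0,0,-0.12,0,0,0]],
  ],
)

```text
time_s: 17.22
position: [0.4618, -0.1511, 0.147]
tcp_rot: [[-0.986, -0.165, 0.006], [-0.165, 0.986, -0.003], [-0.005, -0.004, -1.0]]
force: [0.3, -0.3, -1.3]
opening: 0.64
grasp_force: 30.0
```

Request:
play_rows(
  motion=[
    [[0.001,-0.015,0,0,0,6],[0.002,-0.035,0,0,0,12.5],[0.003,-0.06,0,0,0,19],[0.004,-0.085,0,0,0,26],[0.005,-0.11,0,0,0,33],[0.006,-0.135,0,0,0,40],[0.006,-0.15,0,0,0,46],[0.006,-0.158,0,0,0,50]],
  ],
)

```text
time_s: 17.88
position: [0.4802, -0.3093, 0.1423]
tcp_rot: [[-0.756, 0.655, -0.001], [0.655, 0.756, 0.0], [0.001, -0.0, -1.0]]
force: [0.1, -0.3, -1.7]
opening: 0.643
grasp_force: 30.0
```

```bash
python3 - <<'E'
from h import *
s=bot.read_state(); print(s['position'],s['joint_positions'])
d,ex=look('F',['clean_tray'],fn='wI.png')
m=np.array(ex['clean_tray'][0]['pixels']); p=np.argwhere(m)[:,::-1]
print(goto([0.504,-0.466,0.147],-2,s))
d=shot('top')
for n,z in(('clean_tray',.02),('wash_tray',.02)):
    r=finder.outline_of('top',n); m=np.array(r[0]['pixels']); p=np.argwhere(m)[:,::-1]
    w=np.array([at_z(d,q,z)[:2] for q in p]).astype(np.float32)
    (c,sz,an)=cv2.minAreaRect(w*1000); print(n,r[0]['confidence'],np.round(c),np.round(sz),round(an,1))
E
```

```text
[ 0.4802 -0.3093  0.1423] [-43.9871  33.5795  94.9586  -0.0145  51.4947 -93.0742]
F clean_tray 0.77 c 162.3 244.2 bb 93 203 179 349 n 5306
[-0.1206 -0.1028 -0.0047 -0.0238 -0.0269 51.0962]
clean_tray 0.61 [ 500. -518.] [172. 161.] 86.8
wash_tray 0.84 [ 654. -181.] [155. 291.] 0.7
```

Request:
play_rows(
  motion=[
    [[-0.01,-0.009,0,0,0,6.5],[-0.025,-0.021,0,0,0,13],[-0.045,-0.038,0,0,0,20],[-0.065,-0.055,0,0,0,27],[-0.085,-0.073,0,0,0,34],[-0.105,-0.09,0,0,0,41],[-0.115,-0.099,0,0,0,47],[-0.1205,-0.103,0,0,0,51.5]],
  ],
)

```text
time_s: 18.8
position: [0.5052, -0.4652, 0.1431]
tcp_rot: [[0.039, 0.999, 0.0], [0.999, -0.039, -0.001], [-0.001, 0.0, -1.0]]
force: [-0.3, -0.0, -1.7]
opening: 0.642
grasp_force: 30.0
```

```bash
python3 - <<'E'
from h import *
d=shot('wrist','wJ.png');s=bot.read_state(); print(s['position'],s['joint_positions'],s['tcp_rot'])
d=shot('top','topJ.png'); im=cv2.imread('pics/topJ.png')[120:280,300:460]; 
im2=cv2.imread('pics/wJ.png'); cv2.imwrite('pics/J.png',np.hstack([cv2.resize(im,(384,384)),im2[:, :400]]))
E
```

```text
[ 0.5054 -0.4656  0.143 ] [-51.9418  41.1088  77.108   -0.0182  61.7103 -49.5595] [[ 0.0414  0.9991  0.0006]
 [ 0.9991 -0.0414 -0.0012]
 [-0.0012  0.0006 -1.    ]]
```

View pics/J.png

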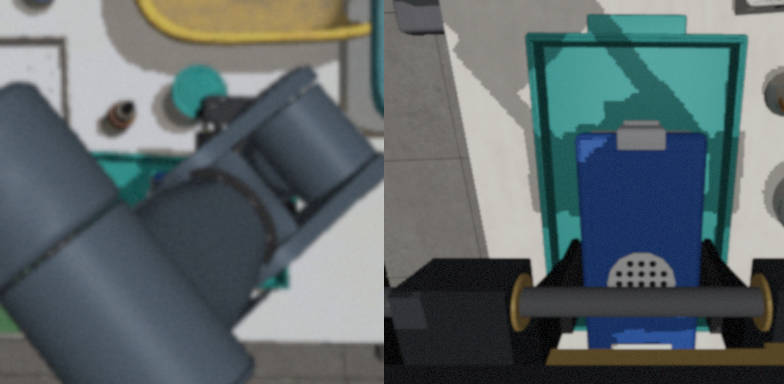

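```bash
python3 - <<'E'
from h import *
d=shot('top'); w=shot('wrist')
for z in (0,.04,.08): print(z,[at_z(d,uv,z)[:2].round(3) for uv in((382,147),(382,169),(371,159))])
# tray rim in wrist view at z=.032: left/right inner walls at top corner
for uv in((139,48),(353,48),(146,36)): print(at_z(w,uv,.032))
# jar visible at right edge of the wrist image; full frame
cv2.imwrite('pics/J2.png',np.hstack([w['frame'][100:384,300:512,::-1],d['frame'][100:384,300:512,::-1]]))
print(ray(d,(382,158)))
E
```

```text
0 [array([ 0.704, -0.494]), array([ 0.635, -0.491]), array([ 0.666, -0.459])]
0.04 [array([ 0.692, -0.483]), array([ 0.624, -0.48 ]), array([ 0.655, -0.448])]
0.08 [array([ 0.68 , -0.471]), array([ 0.614, -0.468]), array([ 0.644, -0.438])]
[ 0.4268 -0.343   0.032 ]
[ 0.5773 -0.3479  0.032 ]
[ 0.4327 -0.3355  0.032 ]
(array([ 0.2854, -0.0931,  1.3857]), array([ 0.2676, -0.2786, -0.9662]))
```

View pics/J2.png

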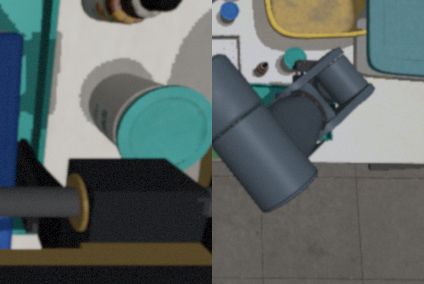

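```bash
python3 - <<'E'
from h import *
d=shot('top'); w=shot('wrist'); s=shot('scene')
X=tri([(d,(382,158)),(w,(465,225)),(s,(383,229))]); print(X,tri([(d,(382,158)),(s,(383,229))]),proj(d,X),proj(w,X),proj(s,X))
z=X[2]; print([at_z(w,uv,z)[:2] for uv in((418,225),(512,225),(465,188))])
E
```

```text
[ 0.6531 -0.4722  0.0655] [ 0.6512 -0.4739  0.067 ] [381.4189 157.3102] [462.721  228.2206] [382.5709 229.0216]
[array([ 0.6208, -0.4687]), array([ 0.6878, -0.4708]), array([ 0.6502, -0.4423])]
```

The jar beside the tray has its lid at z about 0.066 and x from about 0.62, so the gripper body clears it. I set the container down 8 mm nearer the robot for extra margin.

Request:
play_rows(
  motion=[
    [[0,-0.008,0.03,0,0,0],[0,-0.008,0.06,0,0,0],[0,-0.008,0.085,0,0,0],[0,-0.008,0.1,0,0,0],[0,-0.008,0.11,0,0,0],[0,-0.008,0.1145,0,0,0],[0,-0.008,0.1165,0,0,0],[0,-0.008,0.1165,0,0,0]],
  ],
)

```text
time_s: 19.82
position: [0.4976, -0.4639, 0.0276]
tcp_rot: [[0.035, 0.999, 0.001], [0.999, -0.035, -0.001], [-0.001, 0.001, -1.0]]
force: [0.0, -0.2, -1.1]
opening: 0.64
grasp_force: 30.0
```

Request:
play_rows(
  motion=[
    [[0,0,0,0,0,0],[0,0,0,0,0,0],[0,0,0,0,0,0],[0,0,0,0,0,0],[0,0,-0.01,0,0,0],[0,0,-0.03,0,0,0],[0,0,-0.06,0,0,0],[0,0,-0.09,0,0,0]],
  ],
  fingers=0.072,
)

```text
time_s: 20.48
position: [0.4967, -0.4631, 0.1179]
tcp_rot: [[0.035, 0.999, -0.001], [0.999, -0.035, 0.001], [0.001, -0.001, -1.0]]
force: [0.8, -0.7, 0.2]
opening: 0.829
grasp_force: 0.0
```

```bash
python3 - <<'E'
from h import *
s=bot.read_state(); print(s['position'],s['joint_positions'],s['opening'],s['grasp_force'],s['force'])
o=pickle.load(open('obs.pkl','rb')); 
tw=np.array([[0.3880,-0.2315],[0.5190,-0.2512]]); c=tw.mean(0); a=np.degrees(np.arctan2(*(tw[1]-tw[0])[::-1])); print('tw',c,a,np.linalg.norm(tw[1]-tw[0]))
tip=np.array([.5240,-.0597]); mid=np.array([.3955,-.0774]); u=(mid-tip)/np.linalg.norm(mid-tip); print('nh',tip+u*72e-3,np.degrees(np.arctan2(*u[::-1])),np.linalg.norm(mid-tip))
print(goto([c[0],c[1],.15],a+90,s))
E
```

```text
[ 0.4967 -0.4631  0.1179] [-52.4069  42.3798  79.1603  -0.0006  58.567  -50.3772] 0.8291307679117078 0.0 [ 0.823  -0.7423  0.2118]
tw [ 0.4535 -0.2414] -8.552151813095524 0.13247297837672406
nh [ 0.4527 -0.0695] -172.15724868817395 0.129713299241057
[  0.2202  -0.051   -0.0317   0.0038  -0.1171 -83.4771]
```

Request:
play_rows(
  motion=[
    [[0.01,-0.002,-0.03,0,0,-6.5],[0.04,-0.009,-0.032,0,0,-13.5],[0.07,-0.016,-0.032,0,0,-20.5],[0.1,-0.023,-0.032,0,0,-27.5],[0.14,-0.032,-0.032,0,0,-34.5],[0.18,-0.042,-0.032,0,0,-41.5],[0.21,-0.049,-0.032,0,0,-48.5],[0.22,-0.051,-0.032,0,0,-55]],
  ],
  fingers=0.045,
)

```text
time_s: 21.15
position: [0.4512, -0.2364, 0.1497]
tcp_rot: [[-0.803, 0.596, -0.004], [0.596, 0.803, 0.004], [0.005, 0.001, -1.0]]
force: [-0.5, 0.4, 0.5]
opening: 0.52
grasp_force: 0.0
```

Request:
play_rows(
  motion=[
    [[0,0,0,0,0,-7],[0,0,0,0,0,-14],[0,0,0,0,0,-21],[0,0,0,0,0,-28.5],[0,0,0,0,0,-28.5],[0,0,0,0,0,-28.5]],
  ],
)

```text
time_s: 21.65
position: [0.4541, -0.2422, 0.1498]
tcp_rot: [[-0.989, 0.151, 0.001], [0.151, 0.989, -0.001], [-0.001, -0.001, -1.0]]
force: [0.1, 0.0, -0.3]
opening: 0.514
grasp_force: 0.0
```

```bash
python3 - <<'E'
from h import *
s=bot.read_state(); print(s['position'],s['joint_positions'],s['opening'])
d,ex=look('G',['tweezers'],fn='wK.png')
a,b=proj(d,[.3880,-.2315,.006]),proj(d,[.519,-.2512,.006]); print(a,b,goto([0.4535,-.2414,.021],81.5))
im=cv2.cvtColor(d['frame'],cv2.COLOR_RGB2BGR); im=im.copy()
for q in (a,b,proj(d,[.4535,-.2414,.006])): cv2.circle(im,tuple(int(v) for v in q),3,(0,0,255),1)
cv2.imwrite('pics/wK2.png',im)
E
```

```text
[ 0.4541 -0.2422  0.1498] [ -40.5243   29.4553  102.8223    0.0015   47.6537 -121.8332] 0.5138786385940035
G tweezers 0.79 c 261.2 190.5 bb 245 265 118 198 n 15
[256.0059 115.1226] [256.489  257.7388] [ 0.0007  0.0007  0.1285 -0.0223  0.0378 -0.1736]
```

View pics/wK2.png

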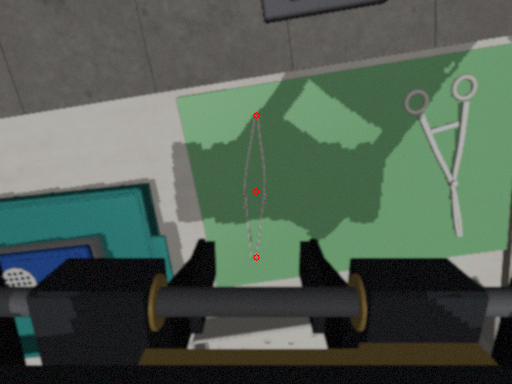

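View K shows the tweezers centred between the jaws (projected ends 256,115 and 256,258 match), the container flat in the teal tray at lower left, and the needle holder at right (rings 417,102 and 464,88). I descend and grip.

Request:
play_rows(
  motion=[
    [[0.0005,0.0005,0.04,0,0,0],[0.0005,0.0005,0.075,0,0,0],[0.0005,0.0005,0.1,0,0,0],[0.0005,0.0005,0.115,0,0,0],[0.0005,0.0005,0.124,0,0,0],[0.0005,0.0005,0.128,0,0,0],[0.0005,0.0005,0.128,0,0,0],[0.0005,0.0005,0.128,0,0,0]],
  ],
)

```text
time_s: 22.42
position: [0.454, -0.2419, 0.0217]
tcp_rot: [[-0.989, 0.149, 0.001], [0.149, 0.989, -0.001], [-0.001, -0.001, -1.0]]
force: [0.0, -0.4, 0.4]
opening: 0.515
grasp_force: 0.0
```

Request:
play_rows(
  motion=[
    [[0,0,0,0,0,0],[0,0,0,0,0,0],[0,0,0,0,0,0],[0,0,0,0,0,0],[0,0,0,0,0,0],[0,0,0,0,0,0],[0,0,0,0,0,0]],
  ],
  fingers=0.005,
)

```text
time_s: 23.0
position: [0.4537, -0.2417, 0.0214]
tcp_rot: [[-0.989, 0.148, 0.001], [0.148, 0.989, -0.001], [-0.001, -0.0, -1.0]]
force: [-0.8, -1.2, 2.9]
opening: 0.195
grasp_force: 30.0
```

Request:
play_rows(
  motion=[
    [[0,0,-0.005,0,0,0],[0,0,-0.02,0,0,0],[0,0,-0.04,0,0,0],[0,0,-0.065,0,0,0],[0,0,-0.09,0,0,0],[0,0,-0.11,0,0,0],[0,0,-0.12,0,0,0],[0,0,-0.12,0,0,0]],
  ],
)

```text
time_s: 23.67
position: [0.4546, -0.2422, 0.1432]
tcp_rot: [[-0.989, 0.148, 0.004], [0.148, 0.989, -0.003], [-0.004, -0.002, -1.0]]
force: [-0.5, 0.1, 0.6]
opening: 0.198
grasp_force: 30.0
```

```bash
python3 - <<'E'
from h import *
s=bot.read_state(); print(s['position'],s['opening'],s['grasp_force'],s['joint_positions'])
o=pickle.load(open('obs.pkl','rb'));B,D,G=o['B'][0],o['D'][0],o['G'][0]
for n,b,d,g in [('tip',(200,214),(360,214),(460,234)),('ringL',(165,121),(340,122),(417,102)),('ringR',(196,117),(371,118),(464,88))]:
    print(n,tri([(B,b),(G,g)]),at_z(G,g,.006),at_z(B,b,.006))
d=shot('top'); r=finder.outline_of('top','wash_tray'); 
w=shot('wrist','wL.png'); print(goto([0.69,-0.181,0.15],1.,s))
E
```

```text
[ 0.4546 -0.2422  0.1432] 0.19822279238101267 29.976873440100462 [ -40.496    30.0521  103.2008    0.0023   46.4741 -121.9796]
tip [ 0.5244 -0.059   0.0056] [ 0.5234 -0.0592  0.006 ] [ 0.5251 -0.0591  0.006 ]
ringL [ 0.398  -0.0975  0.0053] [ 0.3978 -0.0978  0.006 ] [ 0.3982 -0.0974  0.006 ]
ringR [ 0.3931 -0.0578  0.0027] [ 0.3925 -0.0597  0.006 ] [ 0.3933 -0.0572  0.006 ]
[-0.2238  0.0954 -0.0061  0.0444  0.2935 80.4819]
```

```bash
python3 - <<'E'
from h import *
d=shot('top'); s=shot('scene')
for n,a,b in(('pitcher',(273,58),(361,119)),('bluejar',(317,111),(368,188)),('box',(241,110),(316,160)),('dropper',(350,166),(350,209))):
    X=tri([(d,a),(s,b)]); print(n,X,proj(d,X)-a)
print('pitcher near rim',at_z(d,(273,84),.2),at_z(d,(273,110),.0), 'bluejar',at_z(d,(307,121),.05), 'box',at_z(d,(241,124),.03))
r=finder.outline_of('top','wash_tray')
for q in r[:1]:
    m=np.array(q['pixels']); p=np.argwhere(m)[:,::-1]
    print([at_z(d,c,.036)[:2].round(3).tolist() for c in cv2.boxPoints(cv2.minAreaRect(p.astype(np.float32)))], q['confidence'])
E
```

```text
pitcher [ 0.8909 -0.1502  0.2053] [ 0.3881 -0.5231]
bluejar [ 0.799  -0.2895  0.0527] [ 0.2815 -0.3644]
box [ 0.7979 -0.0614  0.055 ] [ 0.1464 -0.2163]
dropper [ 0.624  -0.3781  0.0866] [ 0.9204 -1.1897]
pitcher near rim [ 0.8165 -0.1496  0.2   ] [ 0.8197 -0.1593  0.    ] bluejar [ 0.767  -0.2587  0.05  ] box [ 0.7621 -0.0611  0.03  ]
[[0.569, -0.038], [0.725, -0.035], [0.729, -0.326], [0.572, -0.323]] 0.96
```

Request:
play_rows(
  motion=[
    [[-0.01,0.004,0,0,0,6.5],[-0.03,0.012,0,0,0,13.5],[-0.06,0.025,0,0,0,20.5],[-0.095,0.04,0,0,0,27.5],[-0.13,0.054,0,0,0,34.5],[-0.17,0.071,0,0,0,41.5],[-0.2,0.083,0,0,0,48.5],[-0.2175,0.0905,0,0,0,55]],
  ],
)

```text
time_s: 24.63
position: [0.6855, -0.1827, 0.1396]
tcp_rot: [[-0.442, 0.897, 0.002], [0.897, 0.442, 0.0], [-0.0, 0.002, -1.0]]
force: [-0.0, -1.0, -1.1]
opening: 0.192
grasp_force: 30.0
```

Request:
play_rows(
  motion=[
    [[0,0,0,0,0,7],[0,0,0,0,0,14],[0,0,0,0,0,21],[0,0,0,0,0,25.7],[0,0,0,0,0,25.7],[0,0,0,0,0,25.7]],
  ],
)

```text
time_s: 25.13
position: [0.6814, -0.1839, 0.1396]
tcp_rot: [[-0.016, 1.0, -0.002], [1.0, 0.016, 0.001], [0.001, -0.002, -1.0]]
force: [-0.3, 0.4, -0.3]
opening: 0.198
grasp_force: 30.0
```

```bash
python3 - <<'E'
from h import *
s=bot.read_state(); print(s['position'],s['opening'],s['grasp_force'],s['joint_positions'],s['tcp_rot'])
d=shot('wrist','wM.png')
for x in (.576,.724): print(proj(d,[x,-.06,.036]))
E
```

```text
[ 0.6814 -0.1839  0.1396] 0.19809682764696912 29.97702750013559 [-24.1518  42.7434  73.9613  -0.0027  63.4301 -25.0535] [[-0.0158  0.9999 -0.0022]
 [ 0.9999  0.0158  0.0009]
 [ 0.001  -0.0021 -1.    ]]
[102.0526  32.6888]
[321.0725  36.3524]
```

View pics/wM.png

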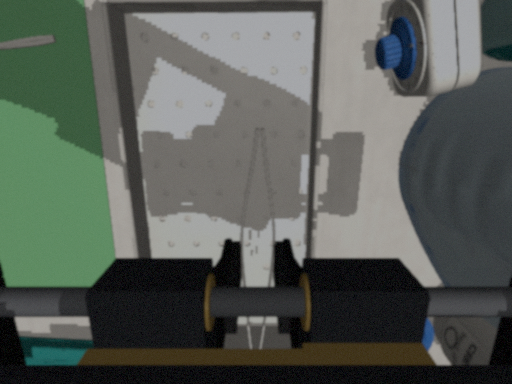

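View M shows the tweezers held level (tip at 260,130) inside the wash tray walls (left wall about 115, right about 317 at row 32), clear of the pitcher on the right. I lower them to the floor.

Request:
play_rows(
  motion=[
    [[0,0,0.03,0,0,0],[0,0,0.06,0,0,0],[0,0,0.085,0,0,0],[0,0,0.102,0,0,0],[0,0,0.111,0,0,0],[0,0,0.115,0,0,0],[0,0,0.117,0,0,0],[0,0,0.117,0,0,0]],
  ],
)

```text
time_s: 25.85
position: [0.6826, -0.1845, 0.0246]
tcp_rot: [[-0.014, 1.0, 0.001], [1.0, 0.014, -0.001], [-0.001, 0.001, -1.0]]
force: [-0.2, 0.1, -0.5]
opening: 0.194
grasp_force: 30.0
```

Request:
play_rows(
  motion=[
    [[0,0,0,0,0,0],[0,0,0,0,0,0],[0,0,0,0,0,0],[0,0,0,0,0,0],[0,0,-0.01,0,0,0],[0,0,-0.035,0,0,0],[0,0,-0.07,0,0,0],[0,0,-0.11,0,0,0]],
  ],
  fingers=0.03,
)

```text
time_s: 26.52
position: [0.6806, -0.1836, 0.1339]
tcp_rot: [[-0.014, 1.0, -0.004], [1.0, 0.014, 0.002], [0.002, -0.004, -1.0]]
force: [0.5, -0.2, 0.2]
opening: 0.341
grasp_force: 0.0
```

```bash
python3 - <<'E'
from h import *
s=bot.read_state(); print(s['position'],s['opening'],s['grasp_force'],s['force'])
tip=np.array([.5240,-.0592]); mid=np.array([.3955,-.0776]); u=(mid-tip)/np.linalg.norm(mid-tip); c=tip+u*72e-3; a=np.degrees(np.arctan2(*u[::-1]));print(c,a)
print(goto([c[0],c[1],.15],a-90+360,s))
d=shot('wrist','wN.png'); print(goto([.4527,-.0695,.15],98,s))
E
```

```text
[ 0.6806 -0.1836  0.1339] 0.340778551392341 0.0 [ 0.5418 -0.1904  0.1528]
[ 0.4527 -0.0694] -171.8511714956731
[  0.1173  -0.2263  -0.015   -0.0808  -0.2761 -97.3748]
[  0.1172  -0.2264  -0.015   -0.0812  -0.2759 -97.2259]
```

Request:
play_rows(
  motion=[
    [[0.005,-0.01,-0.015,0,0,-6.5],[0.02,-0.038,-0.015,0,0,-13.5],[0.035,-0.068,-0.015,0,0,-20.5],[0.055,-0.106,-0.015,0,0,-27.5],[0.075,-0.145,-0.015,0,0,-34.5],[0.095,-0.183,-0.015,0,0,-41.5],[0.11,-0.212,-0.015,0,0,-48.5],[0.117,-0.2265,-0.015,0,0,-55]],
  ],
  fingers=0.035,
)

```text
time_s: 27.23
position: [0.4478, -0.067, 0.1495]
tcp_rot: [[-0.831, 0.557, -0.006], [0.557, 0.831, 0.003], [0.007, -0.001, -1.0]]
force: [-0.2, -0.6, -0.1]
opening: 0.401
grasp_force: 0.0
```

Request:
play_rows(
  motion=[
    [[0,0,0,0,0,-7],[0,0,0,0,0,-14],[0,0,0,0,0,-21],[0,0,0,0,0,-28],[0,0,0,0,0,-35],[0,0,0,0,0,-42],[0,0,0,0,0,-42],[0,0,0,0,0,-42]],
  ],
)

```text
time_s: 27.9
position: [0.4543, -0.0704, 0.1497]
tcp_rot: [[-0.991, -0.132, 0.001], [-0.132, 0.991, -0.001], [-0.001, -0.001, -1.0]]
force: [0.0, 0.4, 0.0]
opening: 0.4
grasp_force: 0.0
```

```bash
python3 - <<'E'
from h import *
s=bot.read_state(); print(s['position'],s['opening'],s['joint_positions'][5],s['tcp_rot'])
d,ex=look('H',['needle_holder'],fn='wO.png')
print(proj(d,[.4527,-.0695,.006]),proj(d,[.5240,-.0592,.006]),proj(d,[.3955,-.0776,.006]))
m=np.array(ex['needle_holder'][0]['pixels'])
for r in range(100,275,12):
    x=np.nonzero(m[r])[0]
    if len(x): print(r,x.min(),x.max(),len(x), at_z(d,((x.min()+x.max())/2,r),.006)[:2])
print(goto([.4527,-.0695,.0215],98))
E
```

```text
[ 0.4543 -0.0704  0.1497] 0.39964686743285394 -120.37139125487161 [[-0.9912 -0.1321  0.0014]
 [-0.1321  0.9912 -0.0005]
 [-0.0013 -0.0007 -1.    ]]
H needle_holder 0.66 c 257.1 165.7 bb 222 292 111 263 n 1781
H needle_holder 0.28 c 496.5 217.9 bb 467 511 150 265 n 2813
[257.1252 189.9535] [257.9479 262.1747] [256.5654 124.0634]
112 228 286 23 [ 0.3857 -0.0785]
124 222 292 19 [ 0.3954 -0.0772]
136 233 279 11 [ 0.4054 -0.0768]
148 237 277 10 [ 0.4155 -0.0746]
160 240 274 10 [ 0.4258 -0.0732]
172 244 271 10 [ 0.4364 -0.0713]
184 247 268 10 [ 0.4472 -0.0699]
196 251 264 10 [ 0.4583 -0.0684]
208 254 261 8 [ 0.4696 -0.0669]
220 256 259 4 [ 0.4812 -0.0654]
232 255 260 6 [ 0.493  -0.0638]
244 255 261 7 [ 0.5051 -0.0617]
256 255 261 7 [ 0.5175 -0.06  ]
[ 0.0015  0.001   0.128  -0.0254  0.0455 -0.3652]
```

Request:
play_rows(
  motion=[
    [[0.0015,0.001,0.04,0,0,0],[0.0015,0.001,0.075,0,0,0],[0.0015,0.001,0.1,0,0,0],[0.0015,0.001,0.115,0,0,0],[0.0015,0.001,0.124,0,0,0],[0.0015,0.001,0.1285,0,0,0],[0.0015,0.001,0.1285,0,0,0],[0.0015,0.001,0.1285,0,0,0]],
  ],
)

```text
time_s: 28.67
position: [0.4529, -0.0696, 0.021]
tcp_rot: [[-0.991, -0.135, 0.001], [-0.135, 0.991, -0.0], [-0.001, -0.001, -1.0]]
force: [-0.0, -0.5, 0.2]
opening: 0.4
grasp_force: 0.0
```

Request:
play_rows(
  motion=[
    [[0,0,0,0,0,0],[0,0,0,0,0,0],[0,0,0,0,0,0],[0,0,0,0,0,0],[0,0,0,0,0,0],[0,0,0,0,0,0],[0,0,0,0,0,0]],
  ],
  fingers=0.0,
)

```text
time_s: 29.25
position: [0.4525, -0.0696, 0.0208]
tcp_rot: [[-0.991, -0.135, 0.001], [-0.135, 0.991, -0.0], [-0.001, -0.0, -1.0]]
force: [-0.2, 0.1, 5.0]
opening: 0.084
grasp_force: 30.0
```

Request:
play_rows(
  motion=[
    [[0,0,-0.005,0,0,0],[0,0,-0.02,0,0,0],[0,0,-0.04,0,0,0],[0,0,-0.065,0,0,0],[0,0,-0.09,0,0,0],[0,0,-0.11,0,0,0],[0,0,-0.12,0,0,0],[0,0,-0.12,0,0,0]],
  ],
)

```text
time_s: 29.92
position: [0.4535, -0.0698, 0.1428]
tcp_rot: [[-0.991, -0.135, 0.005], [-0.135, 0.991, -0.002], [-0.004, -0.002, -1.0]]
force: [0.3, -1.1, -0.2]
opening: 0.085
grasp_force: 30.0
```

```bash
python3 - <<'E'
from h import *
s=bot.read_state(); print(s['position'],s['opening'],s['grasp_force'])
print(goto([.617,-.185,s['position'][2]],.8,s))
d=shot('top'); 
for n in('tweezers',):
  for q in finder.outline_of('top',n)[:2]:
    p=np.argwhere(np.array(q['pixels']))[:,::-1]; w=np.array([at_z(d,c,.006)[:2] for c in p]).astype(np.float32)
    print(n,q['confidence'],cv2.minAreaRect(w*1000))
look('I',['needle_holder'])
E
```

```text
[ 0.4535 -0.0698  0.1428] 0.08511522122719732 29.989521503448486
[-0.1464 -0.1363  0.001   0.1025  0.304  96.9768]
I needle_holder 0.65 c 257.9 192.8 bb 195 320 124 347 n 4136
```

Request:
play_rows(
  motion=[
    [[-0.007,-0.007,0,0,0,6.5],[-0.022,-0.021,0,0,0,13.5],[-0.043,-0.04,0,0,0,20.5],[-0.065,-0.061,0,0,0,27.5],[-0.09,-0.084,0,0,0,34.5],[-0.115,-0.107,0,0,0,41.5],[-0.137,-0.128,0,0,0,48.5],[-0.1465,-0.1365,0,0,0,55]],
  ],
)

```text
time_s: 30.78
position: [0.6191, -0.1879, 0.1389]
tcp_rot: [[-0.674, 0.739, 0.002], [0.739, 0.674, -0.002], [-0.003, 0.001, -1.0]]
force: [-0.1, -0.1, -0.1]
opening: 0.085
grasp_force: 30.0
```

Request:
play_rows(
  motion=[
    [[0,0,0,0,0,7],[0,0,0,0,0,14],[0,0,0,0,0,21],[0,0,0,0,0,28],[0,0,0,0,0,35],[0,0,0,0,0,42],[0,0,0,0,0,42],[0,0,0,0,0,42]],
  ],
)

```text
time_s: 31.45
position: [0.6152, -0.1846, 0.1389]
tcp_rot: [[-0.017, 1.0, -0.003], [1.0, 0.017, 0.001], [0.001, -0.003, -1.0]]
force: [0.4, -0.0, -0.7]
opening: 0.084
grasp_force: 30.0
```

```bash
python3 - <<'E'
from h import *
s=bot.read_state(); print(s['position'],s['opening'],s['grasp_force'],s['tcp_rot'])
d=shot('wrist','wP.png'); print(goto([.617,-.185,.0215],.8,s))
E
```

```text
[ 0.6152 -0.1846  0.1389] 0.0836392274933725 29.989919364452362 [[-0.0166  0.9999 -0.0027]
 [ 0.9999  0.0166  0.0013]
 [ 0.0013 -0.0027 -1.    ]]
[-0.0006  0.0021  0.1174 -0.1542 -0.0764  0.1525]
```

View pics/wP.png

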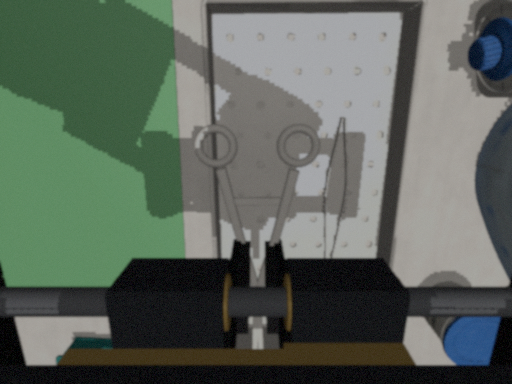

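View P shows the tweezers flat in the tray (342,118 to 327,255) and the needle holder rings at (216,145) and (299,145), above the free half. I lower and release.

Request:
play_rows(
  motion=[
    [[0,0.002,0.03,0,0,0],[0,0.002,0.06,0,0,0],[0,0.002,0.085,0,0,0],[0,0.002,0.102,0,0,0],[0,0.002,0.111,0,0,0],[0,0.002,0.115,0,0,0],[0,0.002,0.117,0,0,0],[0,0.002,0.117,0,0,0]],
  ],
)

```text
time_s: 32.17
position: [0.6185, -0.1851, 0.024]
tcp_rot: [[-0.014, 1.0, 0.001], [1.0, 0.014, -0.0], [-0.0, 0.001, -1.0]]
force: [-0.1, 0.7, -0.6]
opening: 0.086
grasp_force: 30.0
```

Request:
play_rows(
  motion=[
    [[0,0,0,0,0,0],[0,0,0,0,0,0],[0,0,0,0,0,0],[0,0,0,0,0,0],[0,0,-0.01,0,0,0],[0,0,-0.035,0,0,0],[0,0,-0.07,0,0,0],[0,0,-0.11,0,0,0]],
  ],
  fingers=0.025,
)

```text
time_s: 32.83
position: [0.6165, -0.1843, 0.1336]
tcp_rot: [[-0.013, 1.0, -0.004], [1.0, 0.013, 0.002], [0.002, -0.004, -1.0]]
force: [0.3, -0.8, -0.5]
opening: 0.289
grasp_force: 0.0
```

Request:
play_rows(
  motion=[
    [[0.04,-0.04,-0.04,0,0,-7],[0.08,-0.08,-0.08,0,0,-14],[0.12,-0.11,-0.12,0,0,-21],[0.15,-0.14,-0.15,0,0,-28],[0.18,-0.16,-0.15,0,0,-35],[0.21,-0.17,-0.15,0,0,-42],[0.24,-0.17,-0.15,0,0,-49],[0.26,-0.17,-0.15,0,0,-55]],
  ],
)

```text
time_s: 33.5
position: [0.4493, 0.0512, 0.2817]
tcp_rot: [[-0.829, 0.559, 0.002], [0.559, 0.829, -0.0], [-0.002, 0.001, -1.0]]
force: [1.3, 0.1, 0.6]
opening: 0.286
grasp_force: 0.0
```

Request:
play_rows(
  motion=[
    [[0,0,0,0,0,-7],[0,0,0,0,0,-14],[0,0,0,0,0,-21],[0,0,0,0,0,-28],[0,0,0,0,0,-35],[0,0,0,0,0,-35],[0,0,0,0,0,-35]],
  ],
)

```text
time_s: 34.08
position: [0.4509, 0.0502, 0.2803]
tcp_rot: [[-1.0, -0.01, 0.001], [-0.01, 1.0, -0.0], [-0.001, -0.0, -1.0]]
force: [-0.3, -0.4, -0.1]
opening: 0.289
grasp_force: 0.0
```

```bash
python3 - <<'E'
from h import *
s=bot.read_state(); print(s['position'],s['opening'])
W,_=look('J',['vial_red','vial_yellow'],fn='wQ.png')
for c in('red','yellow'):
  for q in blobs(W['frame'],c,30): print(c,q,at_z(W,q[2],.075),at_z(W,q[2],.049))
for n,x in (('red',[.446,.278]),('yel',[.447,.1715])): print(n,'upright cap top/mid',proj(W,x+[.079]),proj(W,x+[.072]),'collar',proj(W,x+[.049]))
d=shot('top','topQ.png')
for n,z in(('tweezers',.006),('needle_holder',.006),('container',.033),('vial_red',.079),('vial_yellow',.079)):
  for q in finder.outline_of('top',n)[:1]:
    p=np.argwhere(np.array(q['pixels']))[:,::-1]; w=np.array([at_z(d,c,z)[:2] for c in p]).astype(np.float32)
    print(n,round(q['confidence'],2),[np.round(v,0) for v in cv2.minAreaRect(w*1000)])
E
```

```text
[0.4509 0.0502 0.2803] 0.2889884960694337
J vial_red 0.71 c 459.5 172.6 bb 442 476 163 183 n 429
J vial_yellow 0.7 c 365.0 170.8 bb 352 377 160 181 n 339
red (np.int32(420), array([459.8, 171.1]), array([456.2, 170.1]), array([29.7, 36.4])) [0.4418 0.2645 0.075 ] [0.4471 0.2804 0.049 ]
yellow (np.int32(337), array([362.7, 170. ]), array([361. , 169.1]), array([26.7, 29.8])) [0.4418 0.1625 0.075 ] [0.4471 0.1708 0.049 ]
red upright cap top/mid [470.3377 174.8841] [466.3731 173.4528] collar [454.326  169.1032]
yel upright cap top/mid [370.0686 174.7752] [367.9705 173.3461] collar [361.5952 169.0032]
needle_holder 0.6 [array([ 617., -184.]), array([ 56., 139.]), np.float64(0.0)]
container 0.94 [array([ 495., -460.]), array([143.,  58.]), np.float64(88.0)]
vial_red 0.4 [array([432.,  34.]), array([31., 58.]), np.float64(18.0)]
vial_yellow 0.41 [array([442., 166.]), array([14., 20.]), np.float64(1.0)]
```

The mask extents match the projections of upright, seated vials. The container sits flat in the clean tray, and the needle holder and tweezers lie about 2 cm apart. I hand in.

```bash
python3 -c "
from h import *
print(bot.hand_in())"
```

```text
the job is handed in; nothing more can be done
None
```

I handed in the job at about 34 s of the 120 s limit. By my last measurements both vials stand in their matching readers, the container lies flat in the clean tray, and the two instruments lie flat and apart in the wash tray. The hand-in call returned no verdict.

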